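# Shut the accessory case and slide it into its place in the row

### The arm

A 6-joint arm with a two-finger parallel gripper is mounted at the origin on the work surface. World frame = base frame: x ahead of the robot, y to its left, z up, the work surface at z = 0. Lengths are in mm, angles in rad, forces in N, time in s.
With the tool pointing down it reaches from about 400 to 925 mm from the base axis. Payload 12.5 kg.
Tool frame: the origin (TCP) lies midway between the tips of the shut fingers; the grasp point (between the pads) lies 19 mm behind it (env.pinch_z is the distance from the TCP to the grasp point, in mm); z points along the fingers, y is the line along which they close (so a half turn about z gives the same grasp; the last joint's range is limited). The gripper opens to 95 mm and grips with 3 to 60 N. Pads are 20 mm wide; open, the fingers measure 119 mm over their backs; the gripper's body (75 mm by 180 mm) begins 59 mm behind the grasp point.
Start: joints at [-1.339, 0.491, 1.559, -0, 1.092, -0.106], TCP at [207.156, -589.689, 214.661] pointing down, gripper open.
Joint ranges: [-3.1, 3.1], [-0.84, 2.19], [0.05, 2.79], [-1.13, 4.28], [0.06, 2.93], [-2.69, 2.69]. Speed limits (rad/s): [2.22, 2.22, 2.79, 3.14, 3.14, 3.14].

### API

Orientations are given as [roll, pitch, yaw] about the fixed x, y, z axes, in that order (R = Rz(yaw) Ry(pitch) Rx(roll)).
In Python, from cell import readout, eyes, job_done, env gives the robot as it stands.
- The arm moves only by the shell command python3 -m jog 'ROWS'. ROWS is a JSON object of lists of equal length, an entry for each row: "dp": the shift along the tool's x, y, z in mm, a list of three; "twist": the turn about the tool's z in degrees; "claw": the closure, from -1 (fully open) to 1 (shut). A call has 1 to 8 rows; each row is the pose to reach, as a shift and turn from the pose commanded when the call began, along the tool's axes at that moment; what a row does not reach only later rows make up. A row lasts 1/12 s, in which the tool goes at most 41.7 mm and 7.16 degrees, less where a joint would pass 70% of its speed; a pose out of reach is approached as far as the arm can. A call with a gripper value outside its range is refused whole. The fingers move at their own pace and stop on an object; the grip force is fixed at half the most. Time passes only in rows, so rows that repeat a pose let the fingers close. It gives the time, the measured TCP pose, the force and the opening at its end, in the units of the state.
- readout.state(): the state, without advancing time (a new reading comes with each control period).
- eyes.read_camera(name): name is "scene" or "side" or "wrist"; returns the picture (420x560x3 uint8, red, green, blue); there is no depth.
- eyes.camera_model(name): a dict with "intrinsics" (3x3 intrinsics, pixels), "R" (3x3) and "t" (3): a world point X has camera coordinates R X + t. Camera axes: x right, y down, z forward; pixel columns grow to the right and rows downward; lengths in mm; the calibration is good to about 2 mm. A picture is of the moment at which its call begins: read the wrist's pose just before it. camera_model takes no time and is no camera call; for the wrist camera it gives the pose at the moment of the call.
- job_done(): hands the job in, once; it reports no verdict.
The state is a dict: "t": time; "joints": joint angles; "qvel": joint speeds; "tau": joint torques, N m; "eef_pos": TCP position; "tcp_rot": TCP orientation; "ft_force": force on the tool from outside, world axes, zero at the start; "moment": the same for the moment, N m; "opening": opening from 0.0 (shut) to 1.0 (fully open).
Only numpy, scipy, OpenCV 4.12 (cv2) and the standard library are available. Lean on these libraries where they do the work, as an engineer would, in place of code of your own. Each camera call takes 0.05 s, during which the arm holds its last target. There are 200 camera calls.

### The job

Press the open lid of the small black accessory case down until its clasp snaps and holds it shut. Then slide the case along the bench, without lifting it, into the gap between the wooden tool block and the squat lidded jar (the gap on the block's other side, towards the silver foot, is not the one): clasp towards the robot, square to the block, its front face (not the clasp) level with the block's front face, and about the same room on either side. Leave everything else standing where it is.

Things in the scene. Friction and masses are not known exactly. Their poses are not given: they have to be found in the camera images.
- case: Black plastic case, loose, 76 (its x, front to back) by 112 (its y) by 40 mm high when shut (base 30, lid 10 mm), 0.35 to 0.6 kg. Origin: centre of its underside. x points from the front (clasp, towards the robot) to the hinge side, y to its left. The lid's grey clasp tab, 30 mm wide, stands out 7.5 mm from the middle of the front face and, shut, ends 18 mm above the bench.
- case_front (a point): Point in the middle of the lower edge of the case's front face (38 mm in front of the case's origin).
- case_left (a point): Point in the middle of the lower edge of the case's left (+y) side.
- case_right (a point): Point in the middle of the lower edge of the case's right (-y) side.
- case_lid (a joint): Angle of the lid (rad): 0 shut, grows as it opens upward and back; starts 0.55 to 1.1. A weak spring and friction hold it half open; in the last 8 mm the clasp must be pressed past a sprung catch (about 5 N at the front edge), else the lid springs up again by about 0.2 rad.
- lid_edge (a point): Middle of the lid's front top edge, the edge farthest from the hinge (76 mm from it, 10 mm above the hinge line's plane); the place to press.
- lid_hinge (a point): Middle of the lid's hinge line, at the back of the case, 30 mm above the bench; the line runs along the case's y.
- block: Fixed pine tool block, 100 by 100 by 60 mm high, with four thin tools (9 to 12 mm thick) standing upright in its middle and rear part up to 145 mm above the bench. Origin: centre of its underside. Its x points away from the robot, so its front face lies 50 mm in front (-x) of the origin; y to its left.
- jar: Squat round lidded jar (straight pale sides, wide flat screw lid), 80 mm in diameter, 65 mm high, loose. Origin: centre of its underside. It stands in a row with the block, to its left or its right; the free gap between block and jar is 150 to 158 mm wide.
- foot: Foot of a silver candlestick, turned with a narrow waist, 80 mm in diameter at the bottom, 68 mm high, loose. Origin: centre of its underside. Stands in the row on the other side of the block than the jar.
- tape: Roll of tape lying flat, 90 mm in diameter, 24 mm high. Bystander. Origin: centre of its underside.
- plaque: Silver cross plaque lying flat, 110 by 80 mm, 8 mm thick. Bystander. Origin: centre of its underside.
- stem: Silver candlestick stem standing upright behind the row, 60 mm in diameter at the bottom, 130 mm high. Bystander. Origin: centre of its underside.
- solvent: Glass jar with a cap standing behind the row, 60 mm in diameter, 110 mm high. Bystander. Origin: centre of its underside.
- brush: Small brush lying on the bench. Bystander. Origin under its middle.
- bowl: Silver bowl, 110 mm in diameter, 60 mm high. Bystander. Origin: centre of its underside.
Things that resemble listed ones, but are neither listed nor needed, are in the scene too. What is shaped like the jar but red or turquoise is not meant.

How it is judged (in metres and radians):
On the way, in this order (a step that is already met when the one before it is completed fails the run):
1. the lid is pressed shut (value of joint case_lid below 0.04 rad), for 0.3 s.
2. the case, its lid shut, stands in the gap between block and jar, centred, square and level with the block's front (value of joint case_lid below 0.04 rad and x of case_front in the frame of block between -0.057 and -0.043 m and angle between the x axis of case and the x axis of block, either way round below 0.1 rad and ((y of jar in the frame of block above 0 m and y of case_right in the frame of block above 0.062 m and horizontal distance between case_left and jar above 0.052 m and y of case in the frame of block below 0.17 m) or (y of jar in the frame of block below 0 m and y of case_left in the frame of block below -0.062 m and horizontal distance between case_right and jar above 0.052 m and y of case in the frame of block above -0.17 m)) and height (world z) of case below 0.004 m and angle between case's own z axis and vertical below 0.03 rad), for 0.2 s.
At the end, for the whole second after the job is handed in: Lid held shut (under 0.04 rad); case flat and at rest between block and jar: front face level with the block's within 7 mm, square within 0.1 rad, clasp towards the robot, 12 mm or more free on each side; jar and foot within 10 mm, other things within 20 mm of their starts (all of step 2 and linear speed of case below 0.01 m/s and distance of each of jar, foot from where it was at the start of the episode below 0.01 m and distance of each of tape, plaque, stem, solvent, brush, bowl from where it was at the start of the episode below 0.02 m); the robot touches nothing.
It fails at once if the case is lifted off the bench (12 mm) or tipped (0.25 rad) (height (world z) of case above 0.012 m or angle between case's own z axis and vertical above 0.25 rad).
It fails at once if the jar or the silver foot is shifted by more than 10 mm (distance of any of jar, foot from where it was at the start of the episode above 0.01 m).
It fails at once if another bystander is shifted by more than 20 mm (distance of any of tape, plaque, stem, solvent, brush, bowl from where it was at the start of the episode above 0.02 m).
It also fails if it takes over 64 s, if anything falls off the work surface, if the arm or the gripper's body presses on something with over 40 N, if the wrist force passes 120 N, or if a joint passes its speed limit or range.

## Working session

There is one attempt and no reset: what is moved stays moved. The work goes in short steps, Python scripts to look and compute and a shell command to move; the robot and the scene stay as the last step left them, time stands still between calls to the robot, and variables do not carry over. Pictures are saved under pics/ and viewed, on a budget of 10 in all, crops included, one or two more only if the job needs it, and the job is handed in when it is done.

```bash
ls; mkdir -p pics; python3 - <<'E'
from cell import readout, eyes, env
import cv2,numpy as np
print(readout.state())
for n in("scene","side"):
    im=eyes.read_camera(n); cv2.imwrite(f"pics/{n}0.png",im[:,:,::-1])
    m=eyes.camera_model(n); R=np.array(m["R"]);print(n,np.round(m["intrinsics"],1).tolist(),np.round(R,3).tolist(),(-R.T@np.array(m["t"])).round())
E
```

```text
pics
{'t': 0.0, 'joints': array([-1.33861629e+00,  4.91545747e-01,  1.55946955e+00, -7.76800185e-06,
        1.09171009e+00, -1.05571997e-01]), 'qvel': array([ 2.88543329e-04, -1.23769850e-03,  6.29903719e-04, -1.46518487e-04,
        7.94702768e-05,  2.04847109e-04]), 'tau': array([-4.03589456e-04, -6.12648296e+01, -2.58182627e+01,  6.92657358e-02,
        4.82325337e-02, -1.19999345e-04]), 'eef_pos': array([ 207.08101429, -589.42431194,  214.06341444]), 'tcp_rot': array([-3.14046550e+00, -1.12511696e-04,  3.37755551e-01]), 'ft_force': array([ 0.14768057, -0.18988377, -0.10619396]), 'moment': array([0.01082035, 0.01410481, 0.00021202]), 'opening': 0.9997170028846244}
scene [[488.0, 0.0, 280.3], [0.0, 488.0, 201.6], [0.0, 0.0, 1.0]] [[-0.781, 0.624, 0.02], [0.428, 0.559, -0.71], [-0.455, -0.546, -0.704]] [1248.  815. 1095.]
side [[418.7, 0.0, 281.3], [0.0, 418.7, 210.6], [0.0, 0.0, 1.0]] [[-0.827, -0.562, -0.0], [-0.432, 0.636, -0.64], [0.359, -0.529, -0.769]] [ 120.  644. 1046.]
```

View pics/scene0.png

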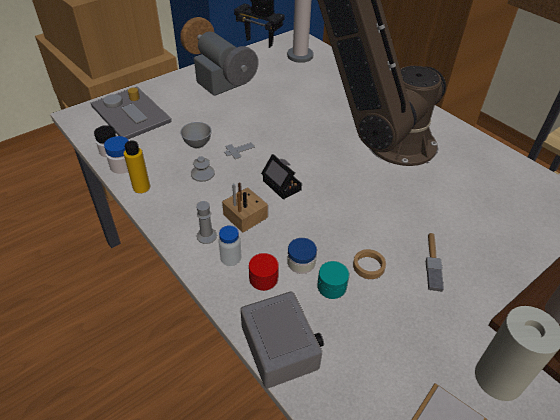

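View pics/side0.png

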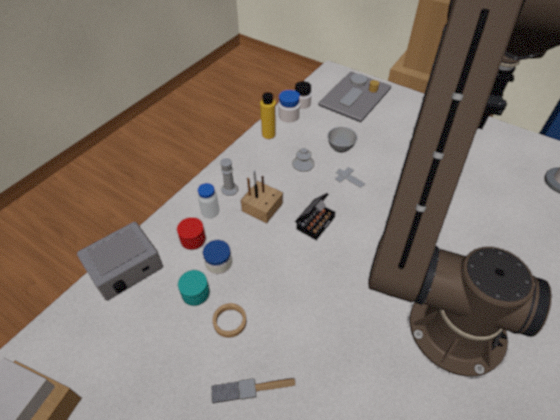

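The scene shows the case open at (282,175) with the tool block at (245,208), and the silver foot at (202,170). Three things are jar-shaped: one with a blue lid and pale sides at (302,255), a red one at (263,272) and a turquoise one at (333,280). The blue and pale one fits, since it stands in the block's row and the coloured ones are ruled out. One enlarged crop will confirm this.

```bash
cat > h.py <<'E'
import numpy as np, cv2
from cell import readout, eyes, env
def ray(n,px,z,m=None):
    m=m or eyes.camera_model(n);K=np.array(m["intrinsics"]);R=np.array(m["R"]);t=np.array(m["t"])
    c=-R.T@t; d=R.T@np.linalg.inv(K)@np.array([px[0],px[1],1.]); return c+d*(z-c[2])/d[2]
def proj(n,X,m=None):
    m=m or eyes.camera_model(n);p=np.array(m["intrinsics"])@(np.array(m["R"])@np.array(X,float)+np.array(m["t"]));return p[:2]/p[2]
def tri(a,b):
    A=[];B=[]
    for n,px in(("scene",a),("side",b)):
        c=ray(n,px,0);d=ray(n,px,100)-c;d/=np.linalg.norm(d);P=np.eye(3)-np.outer(d,d);A.append(P);B.append(P@c)
    return np.linalg.solve(A[0]+A[1],B[0]+B[1])
E
python3 - <<'E'
from h import *
a=cv2.imread("pics/scene0.png");b=cv2.imread("pics/side0.png")
for n,im in(("scene",a),("side",b)):
    h=cv2.cvtColor(im,cv2.COLOR_BGR2HSV)
    m=cv2.inRange(h,(100,110,40),(125,255,200))
    k,l,s,c=cv2.connectedComponentsWithStats(m)
    for i in range(1,k):
        if s[i,4]>150 : print(n,s[i],c[i].round(1),ray(n,c[i],60).round())
    for nm,p in dict(block=(245,208),foot=(202,175),case=(282,180),plaque=(240,150),stem=(206,240)).items():
        if n=="scene":print(nm,ray(n,p,0).round())
ca=cv2.resize(a[145:285,185:325],(560,560),interpolation=cv2.INTER_CUBIC)
cv2.imwrite("pics/c1.png",ca)
cb=cv2.resize(b[145:285,195:345],(800,747),interpolation=cv2.INTER_CUBIC)[:600]
cv2.imwrite("pics/c2.png",cb)
E
```

```text
scene [ 170    0   99   68 2735] [213.9  22.8] [   77. -1124.    60.]
scene [274   0  21  36 514] [284.6  14.5] [-254. -997.   60.]
scene [310   0  14  41 420] [316.2  20.6] [-334. -854.   60.]
scene [104 136  24  21 387] [115.3 145.7] [ 854. -535.   60.]
scene [219 226  19  18 272] [228.3 234.1] [777.  25.  60.]
scene [288 238  29  26 582] [301.8 250.3] [651. 196.  60.]
block [647. -79.   0.]
foot [ 670. -293.    0.]
case [ 472. -111.    0.]
plaque [ 492. -325.    0.]
stem [815. -42.   0.]
side [279  90  22  17 279] [289.2  97.8] [ 880. -532.   60.]
side [544 107  16  33 281] [553.8 126.2] [ -22. -933.   60.]
side [198 184  16  14 177] [205.7 190.2] [828.  31.  60.]
side [203 241  27  24 500] [216.2 252.2] [647. 195.  60.]
```

View pics/c1.png

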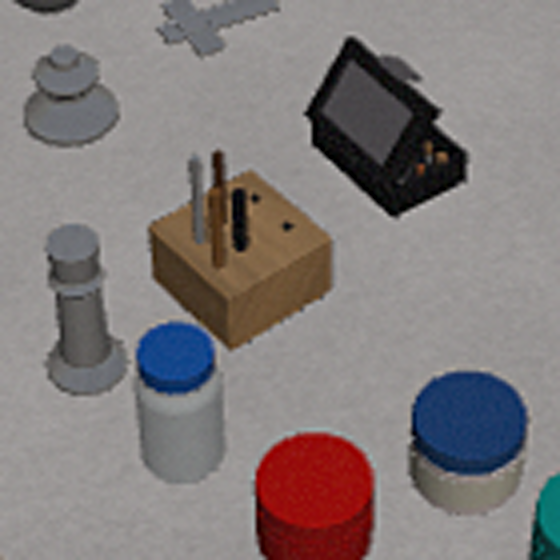

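View pics/c2.png

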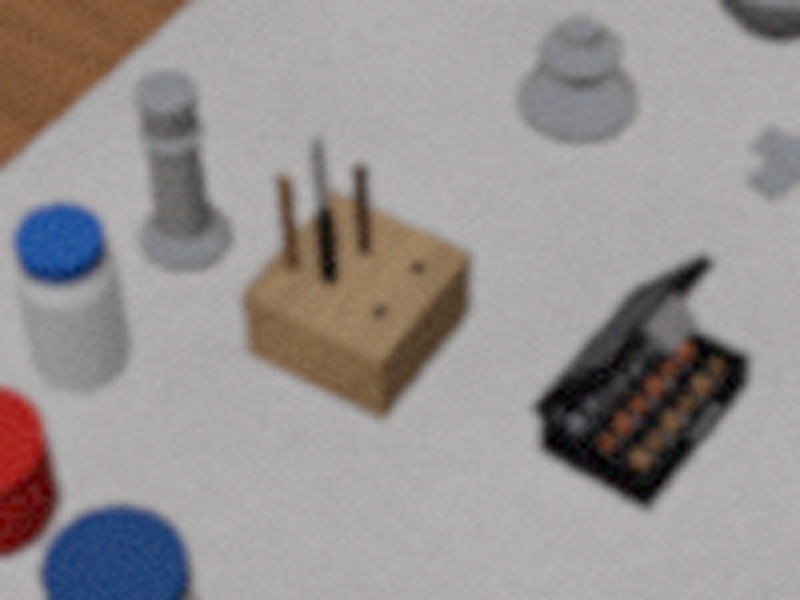

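```bash
python3 - <<'E'
from h import *
S=lambda x,y:(185+x/4-.4,145+y/4-.4); D=lambda x,y:(195+x*150/800-.4,145+y*140/747-.4)
pr=lambda *a:print(*[x.round(1) if hasattr(x,'round') else x for x in a])
print("block top z60")
for n,f,P in(("scene",S,[(150,228),(252,170),(332,238),(232,292)]),("side",D,[(247,297),(345,193),(469,257),(381,365)])):
    Q=[ray(n,f(*p),60)[:2] for p in P]
    # order: scene right-back,... print with centre and edge angles
    c=np.mean(Q,0);pr(n,c);
    for i in range(4):
        d=Q[(i+1)%4]-Q[i];pr("  ",Q[i],"edge",np.linalg.norm(d),"ang",np.degrees(np.arctan2(d[1],d[0])))
print("case bottom z0")
for n,f,P in(("scene",S,[(312,145),(397,216),(466,178)]),("side",D,[(545,448),(648,506),(747,375)])):
    Q=[ray(n,f(*p),0)[:2] for p in P]
    pr(n,"ctr",(Q[0]+Q[2])/2)
    for i in range(3):
        d=Q[(i+1)%3]-Q[i];pr("  ",Q[i],np.linalg.norm(d),np.degrees(np.arctan2(d[1],d[0])))
print("lid corners tri: back-right-top(352,38)/(708,260); front?")
pr(tri(S(352,38),D(708,260)))
pr(tri(S(440,112),D(640,290)))
print("jar top z65");pr(ray("scene",S(469,413),65),ray("side",D(117,580),65))
print("foot base");pr(ray("scene",S(71,112),0),ray("side",D(578,105),0))
E
```

```text
block top z60
scene [665.8 -49.6]
   [718.4 -94. ] edge 98.3 ang -176.9
   [620.2 -99.3] edge 96.8 ang 92.3
   [616.4  -2.5] edge 91.6 ang -0.1
   [708.   -2.7] edge 91.9 ang -83.5
side [663.2 -49. ]
   [708.9   1.5] edge 100.5 ang -88.8
   [711.1 -98.9] edge 92.1 ang 179.3
   [618.9 -97.8] edge 97.3 ang 92.9
   [ 6.14e+02 -6.00e-01] edge 95.0 ang 1.3
case bottom z0
scene ctr [488.3 -92.5]
   [ 526.4 -146.8] 108.8 91.7
   [523.2 -38. ] 72.9 -179.8
   [450.3 -38.3] 132.4 -55.0
side ctr [ 492.  -100.1]
   [527.5 -42.6] 71.9 178.4
   [455.6 -40.6] 117.0 -89.6
   [ 456.5 -157.7] 135.2 58.3
lid corners tri: back-right-top(352,38)/(708,260); front?
[ 486.2 -145.8   95.5]
[490.3 -53.2 115.2]
jar top z65
[648.3 192.8  65. ] [641.4 200.1  65. ]
foot base
[ 663.  -302.9    0. ] [ 665.8 -298.     0. ]
```

The crop confirms it: the blue-lidded pale jar is at about (645,196) and the block at (664,-49). The foot is on the -y side at (665,-300), so the gap is on +y. The case is at about (490,-96), nearly square, with its lid at about 0.9 rad and its hinge side away from the robot. Next I move above it.

```bash
python3 -m jog '{"dp":[[417,-373,-80],[417,-373,-80],[417,-373,-80],[417,-373,-80],[417,-373,-80],[417,-373,-80],[417,-373,-80],[417,-373,-80]],"twist":[-71,-71,-71,-71,-71,-71,-71,-71],"claw":[1,1,1,1,1,1,1,1]}'
```

```text
t: 0.77
eef_pos: [366.7, -298.7, 262.0]
tcp_rot: [-3.141, -0.0, 1.344]
ft_force: [0.4, 0.3, 1.0]
opening: 0.493
```

```bash
python3 -m jog '{"dp":[[295,36,-60],[295,36,-60],[295,36,-60],[295,36,-60],[295,36,-60],[295,36,-60],[295,36,-60],[295,36,-60]],"twist":[-13.3,-13.3,-13.3,-13.3,-13.3,-13.3,-13.3,-13.3],"claw":[1,1,1,1,1,1,1,1]}'
python3 - <<'E'
from h import *
m=eyes.camera_model("wrist");np.save("w1.npy",m,allow_pickle=True);im=eyes.read_camera("wrist");cv2.imwrite("pics/w1.png",cv2.resize(im[:,:,::-1],(800,600),interpolation=cv2.INTER_CUBIC))
s=readout.state();print(s["eef_pos"],s["tcp_rot"],s["joints"]);R=np.array(m["R"]);print(-R.T@m["t"],R.round(2).tolist(),m["intrinsics"])
for X in[(490,-96,0),(664,-50,60),(645,196,65)]:print(proj("wrist",X,m)*800/560)
E
```

```text
t: 1.43
eef_pos: [470.5, -17.8, 322.8]
tcp_rot: [3.14, -0.001, 1.573]
ft_force: [1.1, 1.1, -0.4]
opening: 0.01
[470.50837027 -18.30824966 322.55355213] [ 3.14025933e+00 -4.02245506e-04  1.57367247e+00] [-1.79680155e-01  1.61855037e-01  1.75892324e+00  6.79073397e-04
  1.21957630e+00 -1.82789261e-01]
[469.40907147  58.49189318 493.56001956] [[1.0, 0.0, 0.0], [-0.0, -0.96, 0.27], [0.0, -0.27, -0.96]] [[316.0175511    0.         283.3013413 ]
 [  0.         316.0175511  211.60923333]
 [  0.           0.           1.        ]]
[421.43401418 317.09782577]
[599.83458413 290.82721747]
[613.84366024   6.19391641]
```

View pics/w1.png

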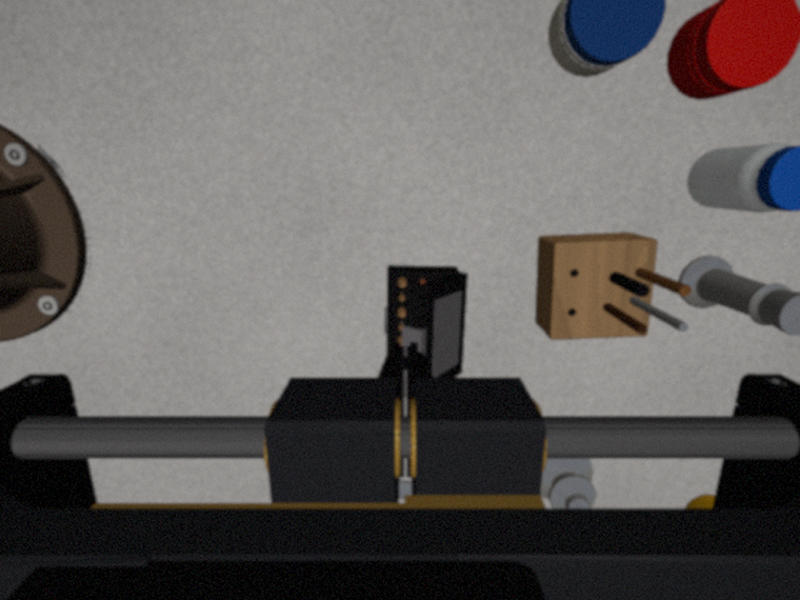

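```bash
python3 - <<'E'
from h import *
m=np.load("w1.npy",allow_pickle=True).item()
im=cv2.imread("pics/w1.png");h=cv2.cvtColor(im,cv2.COLOR_BGR2HSV);f=560/800
P=lambda u,v,z:ray("wrist",((u+.5)*f-.5,(v+.5)*f-.5),z,m)[:2]
w=cv2.inRange(h,(8,70,40),(25,255,255));w[:,:500]=0;w[:200]=0;w[360:]=0;w[:,662:]=0
w=cv2.morphologyEx(w,cv2.MORPH_CLOSE,np.ones((7,7)))
def fit(pts):
    vx,vy,x,y=cv2.fitLine(np.array(pts,np.float32),cv2.DIST_HUBER,0,.01,.01).ravel();return (x,y),np.degrees(np.arctan2(vy,vx))
rows=range(250,328);L=[P(np.where(w[r])[0][0]-.5,r,0) for r in rows];print("front bottom",fit(L),L[0],L[-1])
cols=range(550,640);T=[P(c,np.where(w[:,c])[0][0]-.5,0) for c in cols];print("left bottom",fit(T))
B=[P(c,np.where(w[:,c])[0][-1]+.5,60) for c in range(562,600)];print("right top",fit(B))
Rr=[P(np.where(w[r])[0][-1]+.5,r,60) for r in [*range(246,262),*range(310,326)]];print("back top",fit(Rr))
k=(cv2.cvtColor(im,cv2.COLOR_BGR2GRAY)<70).astype(np.uint8);k=cv2.morphologyEx(k,cv2.MORPH_CLOSE,np.ones((5,5)))
rows=range(275,350);L=[P(370+np.where(k[r,370:480])[0][0]-.5,r,0) for r in rows];print("case front",fit(L[:]),L[0],L[30],L[-1])
for c in(392,400,410,420,440):
    r=np.where(k[200:,c])[0][0]+200;print(c,r,P(c,r-.5,0),P(c,r-.5,30))
b=cv2.inRange(h,(100,110,40),(125,255,255));b[:,700:]=0
print("jar lid bbox",cv2.boundingRect(b[:100]));n=cv2.findContours(b[:100],0,2)[0];n=max(n,key=len)
q=np.array([P(*p[0],65) for p in n if p[0][1]>1]);A=np.c_[2*q,np.ones(len(q))];x=np.linalg.lstsq(A,(q**2).sum(1),rcond=None)[0];print("jar",x[:2],np.sqrt(x[2]+x[0]**2+x[1]**2))
E
```

```text
front bottom ((np.float32(620.5071), np.float32(-71.79383)), np.float32(-87.45227)) [617.73380109 -18.48751006] [ 628.31385745 -107.73016961]
left bottom ((np.float32(675.2074), np.float32(-1.1793779)), np.float32(1.8801606))
right top ((np.float32(647.7089), np.float32(-99.14003)), np.float32(1.8053286))
back top ((np.float32(714.3683), np.float32(-45.026787)), np.float32(-87.680504))
case front ((np.float32(450.63257), np.float32(-88.14492)), np.float32(89.01056)) [451.38103555 -46.55693767] [451.04361864 -81.34076099] [ 450.52558106 -134.74450814]
392 266 [456.47639174 -35.80293797] [457.26247727 -30.07142646]
400 266 [465.35003941 -35.80209411] [465.59675908 -30.07063389]
410 267 [476.44740559 -36.9273608 ] [476.01959537 -31.12750363]
420 267 [487.54873063 -36.92637448] [486.44614989 -31.12657726]
440 267 [509.75548501 -36.92440148] [507.30311375 -31.12472419]
jar lid bbox (566, 0, 98, 64)
jar [646.33212975 193.83215865] 39.0830976866039
```

```bash
python3 -m jog '{"dp":[[-75,30,100],[-75,30,198],[-75,30,198],[-75,30,198],[-75,30,198],[-75,30,198],[-75,30,198],[-75,30,198]],"twist":[0,0,0,0,0,0,0,0],"claw":[1,1,1,1,1,1,1,1]}'
python3 - <<'E'
from h import *
a=eyes.read_camera("scene")[130:220,230:350];b=eyes.read_camera("side")[165:255,270:390]
cv2.imwrite("pics/p2.png",cv2.resize(np.hstack([a,b])[:,:,::-1],(800,300),interpolation=cv2.INTER_CUBIC))
E
```

```text
t: 2.15
eef_pos: [499.4, -97.3, 124.8]
tcp_rot: [-3.142, 0.0, 1.569]
ft_force: [0.4, 0.3, 0.2]
opening: 0.005
```

View pics/p2.png

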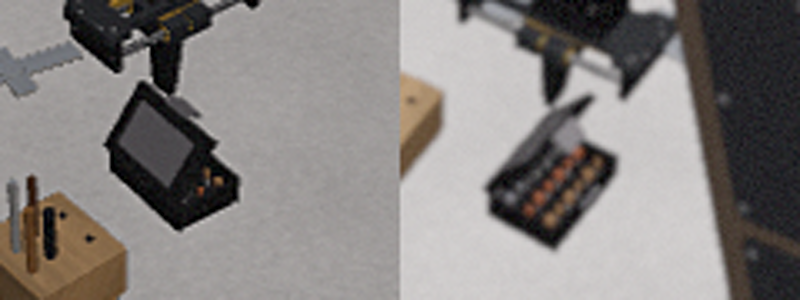

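```bash
python3 -m jog '{"dp":[[0,-2,20],[0,-7,28],[0,-15,38],[0,-23,48],[0,-29,58],[0,-33,67],[0,-36,74],[0,-38,79]],"twist":[0,0,0,0,0,0,0,0],"claw":[1,1,1,1,1,1,1,1]}'
```

```text
t: 2.92
eef_pos: [462.1, -96.9, 45.8]
tcp_rot: [3.139, 0.001, 1.571]
ft_force: [2.7, 2.2, 4.9]
opening: 0.007
```

```bash
python3 -m jog '{"dp":[[0,0,2],[0,0,4],[0,0,6],[0,0,6],[0,0,7],[0,0,7],[0,0,7]],"twist":[0,0,0,0,0,0,0],"claw":[1,1,1,1,1,1,1]}'
```

```text
t: 3.5
eef_pos: [461.6, -97.0, 39.3]
tcp_rot: [3.14, 0.001, 1.57]
ft_force: [-5.9, 1.5, 26.2]
opening: 0.002
```

```bash
python3 -m jog '{"dp":[[0,0,-30],[-25,27,-70],[-25,27,-110],[-25,27,-150],[-25,27,-150],[-25,27,-150],[-25,27,-150]],"twist":[0,0,0,0,0,0,0],"claw":[1,1,-1,-1,-1,-1,-1]}'
python3 - <<'E'
from h import *
m=eyes.camera_model("wrist");np.save("w2.npy",m,allow_pickle=True);im=eyes.read_camera("wrist")
cv2.imwrite("pics/w2.png",cv2.resize(im[:,:,::-1],(800,600),interpolation=cv2.INTER_CUBIC))
print(readout.state()["eef_pos"])
E
```

```text
t: 4.08
eef_pos: [488.1, -121.7, 187.5]
tcp_rot: [3.141, 0.0, 1.57]
ft_force: [0.1, 0.5, -0.5]
opening: 0.298
[ 487.71445079 -121.60996216  186.64346372]
```

View pics/w2.png

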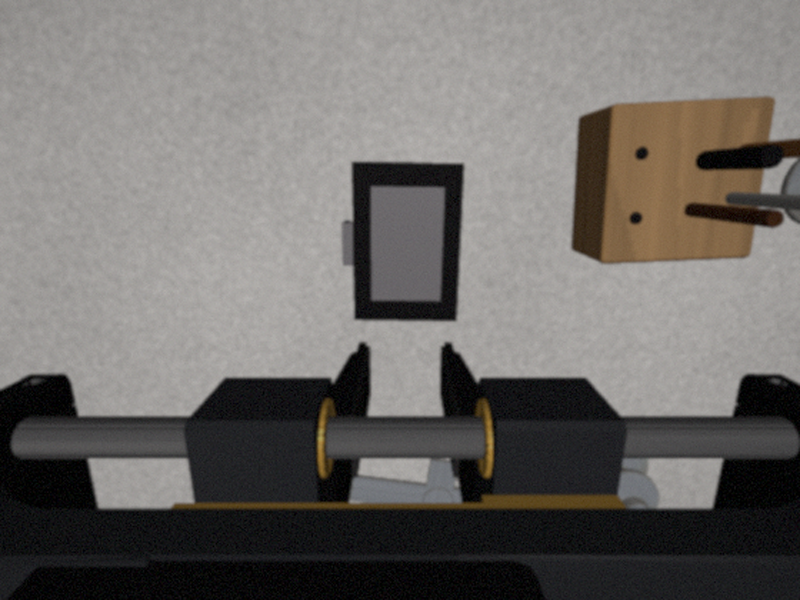

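The lid is shut: the case top spans (352,163) to (457,320), with the clasp at (348,243) facing the robot. Next I measure the case and block in this view.

```bash
cat > meas.py <<'E'
from h import *
def meas(npy,png,xr,yr,z=40):
    m=np.load(npy,allow_pickle=True).item();im=cv2.imread(png);f=560/800
    k=(cv2.cvtColor(im,cv2.COLOR_BGR2GRAY)<75).astype(np.uint8);M=np.zeros_like(k);M[yr[0]:yr[1],xr[0]:xr[1]]=1;k*=M
    k=cv2.morphologyEx(k,cv2.MORPH_OPEN,np.ones((5,5)))
    n=max(cv2.findContours(k,0,2)[0],key=cv2.contourArea)
    q=np.array([ray("wrist",((p[0][0]+.5)*f-.5,(p[0][1]+.5)*f-.5),z,m)[:2] for p in n],np.float32)
    c,s,a=cv2.minAreaRect(q);return c,s,a
E
python3 - <<'E'
from meas import *
print(meas("w2.npy","pics/w2.png",(300,500),(130,332)))
m=np.load("w2.npy",allow_pickle=True).item()
for u,v in((352,163),(463,164),(457,320),(356,320)):print(ray("wrist",(u*.7,v*.7),40,m)[:2].round(1))
for u,v in((614,106),(773,98),(749,255),(603,262)):print("blk",ray("wrist",(u*.7,v*.7),60,m)[:2].round(1))
for u,v in((580,117),(573,249)):print("blk0",ray("wrist",(u*.7,v*.7),0,m)[:2].round(1))
E
```

```text
((488.39764404296875, -91.3848876953125), (110.32952880859375, 75.03927612304688), 88.90853881835938)
[452.4 -36.3]
[527.2 -37.1]
[ 526.3 -147.5]
[ 451.6 -147.3]
blk [616.   -3.9]
blk [7.124e+02 4.000e-01]
blk [717.3 -96.1]
blk [ 620.4 -100.6]
blk0 [617.6  -3.1]
blk0 [ 622.  -101.2]
```

```bash
python3 -m jog '{"dp":[[0,1,20],[0,1,40],[0,1,60],[0,1,80],[0,1,100],[0,1,110],[0,1,110],[0,1,110]],"twist":[0,0,0,0,0,0,0,0],"claw":[-1,-1,-1,-1,-1,-1,-1,-1]}'
python3 -c "
from h import *
s=readout.state();print(s['eef_pos'],s['tcp_rot'],s['opening'])"
```

```text
t: 4.8
eef_pos: [488.9, -121.7, 77.0]
tcp_rot: [-3.139, -0.001, 1.57]
ft_force: [0.4, 0.8, -0.1]
opening: 0.904
[ 488.91924884 -121.7296149    77.04628113] [-3.13938042e+00 -7.73344921e-04  1.57000109e+00] 0.9035996521532825
```

Fingers down beside the case, clear of the bench, then grip.

```bash
python3 -m jog '{"dp":[[0,0,5],[0,0,20],[0,0,35],[0,0,50],[0,0,62],[0,0,72],[0,0,72],[0,0,72]],"twist":[0,0,0,0,0,0,0,0],"claw":[-1,-1,-1,-1,-1,-1,-1,-1]}'
```

```text
t: 5.47
eef_pos: [489.4, -122.0, 6.0]
tcp_rot: [-3.142, 0.0, 1.57]
ft_force: [0.2, 0.5, 0.1]
opening: 1.002
```

```bash
python3 -m jog '{"dp":[[0,0,0],[0,0,0],[0,0,0],[0,0,0],[0,0,0],[0,0,0],[0,0,0],[0,0,0]],"twist":[0,0,0,0,0,0,0,0],"claw":[0.5,0.5,0.5,0.5,0.5,0.5,0.5,0.5]}'
```

```text
t: 6.13
eef_pos: [489.4, -122.0, 6.3]
tcp_rot: [3.141, 0.0, 1.57]
ft_force: [-1.0, 0.1, 6.7]
opening: 0.795
```

```bash
python3 -m jog '{"dp":[[5,0,0],[16,0,0],[28,0,0],[40,0,0],[52,0,0],[64,0,0],[76,0,0],[84,0,0]],"twist":[0,0,0,0,0,0,0,0],"claw":[0.5,0.5,0.5,0.5,0.5,0.5,0.5,0.5]}'
```

```text
t: 6.8
eef_pos: [489.9, -37.6, 6.4]
tcp_rot: [3.14, 0.001, 1.571]
ft_force: [-0.2, -6.3, 5.0]
opening: 0.796
```

```bash
python3 -m jog '{"dp":[[5,0,0],[16,0,0],[28,0,0],[40,0,0],[52,0,0],[64,0,0],[76,0,0],[85,0,0]],"twist":[0,0,-1,-2,-2.9,-2.9,-2.9,-2.9],"claw":[0.5,0.5,0.5,0.5,0.5,0.5,0.5,0.5]}'
python3 - <<'E'
from h import *
m=eyes.camera_model("wrist");np.save("w3.npy",m,allow_pickle=True);im=eyes.read_camera("wrist")
cv2.imwrite("pics/w3.png",cv2.resize(im[:,:,::-1],(800,600),interpolation=cv2.INTER_CUBIC))
s=readout.state();print(s["eef_pos"],s["tcp_rot"])
E
```

```text
t: 7.47
eef_pos: [489.8, 47.4, 6.3]
tcp_rot: [3.141, 0.001, 1.621]
ft_force: [0.2, -5.7, 7.5]
opening: 0.795
[489.80389743  48.52586548   6.35315251] [3.14052152e+00 3.00392349e-04 1.62159876e+00]
```

View pics/w3.png

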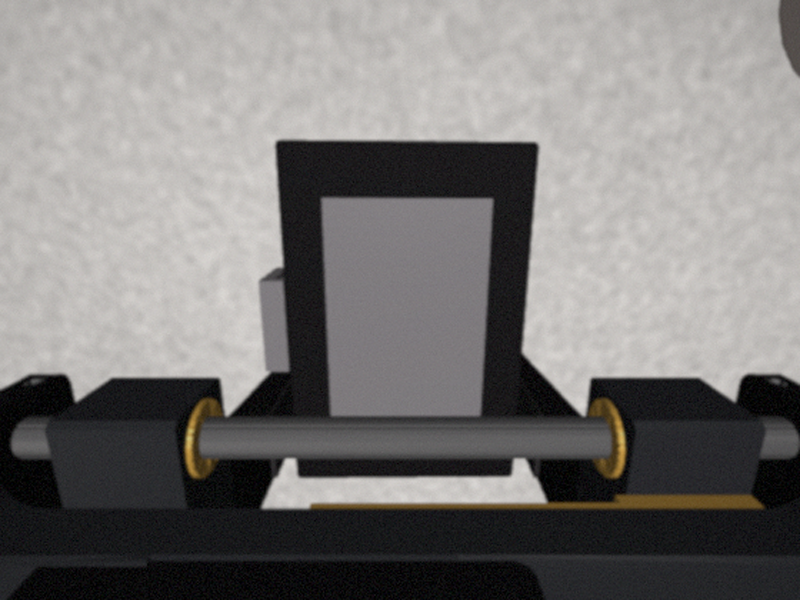

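The case is held square in the fingers, its lid shut, far edge (277,142) to (538,143). Next I compute its pose and the push left to do.

```bash
python3 - <<'E'
from h import *
m=np.load("w3.npy",allow_pickle=True).item()
Q=[ray("wrist",(u*.7,v*.7),40,m)[:2] for u,v in((277,142),(538,143),(513,474),(298,474))]
c=np.mean(Q,0);d=Q[1]-Q[0];e=Q[0]-Q[3];print(np.round(Q,1),c,np.arctan2(d[1],d[0]),np.arctan2(-e[0],e[1]))
s=readout.state();print("tool",s["eef_pos"],"off",c-s["eef_pos"][:2])
E
```

```text
[[448.5 131.6]
 [523.2 135. ]
 [528.6  24.8]
 [452.9  21.2]] [488.2795205   78.13637938] 0.045660211018880854 0.040149889816585196
tool [489.80389743  48.52586548   6.35315251] off [-1.52437693 29.6105139 ]
```

```bash
python3 -m jog '{"dp":[[0,5,0],[-1,15,0],[-2,26,0],[-2,37,0],[-3,48,0],[-4,59,0],[-4,70,0],[-5,80,0]],"twist":[0,0,0,0,0,0,0,0],"claw":[0.5,0.5,0.5,0.5,0.5,0.5,0.5,0.5]}'
```

```text
t: 8.18
eef_pos: [569.2, 46.2, 6.3]
tcp_rot: [-3.14, -0.0, 1.621]
ft_force: [-6.5, 0.8, 9.2]
opening: 0.798
```

```bash
python3 -m jog '{"dp":[[0,8,0],[-1,18,0],[-2,29,0],[-2,40,0],[-3,51,0],[-4,62,0],[-4,73,0],[-4,81,0]],"twist":[0,0,0,0,0,0,0,0],"claw":[0.5,0.5,0.5,0.5,0.5,0.5,0.5,0.5]}'
python3 - <<'E'
from h import *
m=eyes.camera_model("wrist");np.save("w4.npy",m,allow_pickle=True);im=eyes.read_camera("wrist")
cv2.imwrite("pics/w4.png",cv2.resize(im[:,:,::-1],(800,600),interpolation=cv2.INTER_CUBIC))
s=readout.state();print(s["eef_pos"],s["tcp_rot"])
E
```

```text
t: 8.85
eef_pos: [650.6, 46.1, 6.3]
tcp_rot: [-3.14, 0.0, 1.621]
ft_force: [-6.4, 0.4, 8.3]
opening: 0.797
[652.04094095  46.08500206   6.36077353] [3.14138668e+00 2.07296110e-04 1.62072663e+00]
```

View pics/w4.png

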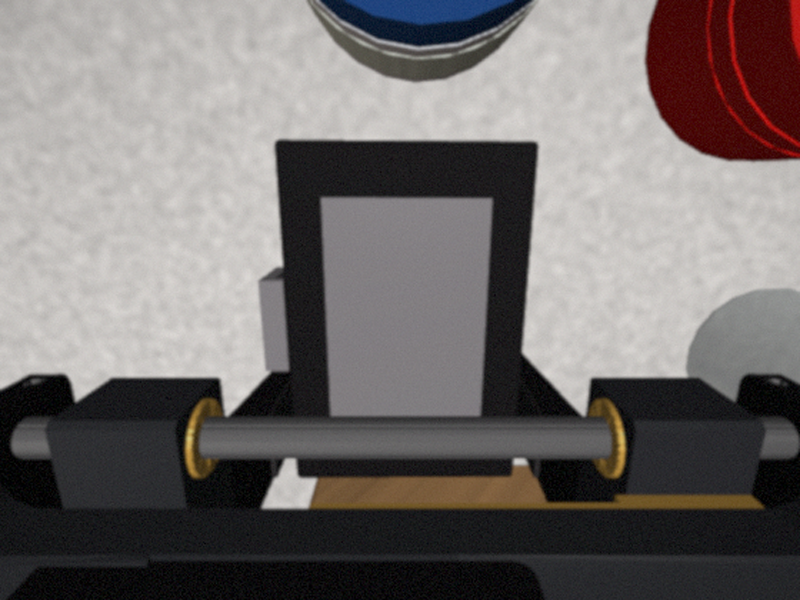

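The case is in the gap: the jar's near base edge is at (415,80) and the block's corner at about (318,478). I release, rise straight up and check.

```bash
python3 - <<'E'
from h import *
m=np.load("w4.npy",allow_pickle=True).item()
for u,v,z in((320,478,60),(314,506,60),(415,80,0),(277,142,40),(538,143,40),(513,474,40),(298,474,40)):print(u,v,ray("wrist",(u*.7,v*.7),z,m)[:2].round(1))
E
python3 -m jog '{"dp":[[0,0,0],[0,0,0],[0,0,0],[0,0,0],[0,0,0],[0,0,0],[0,0,0],[0,0,0]],"twist":[0,0,0,0,0,0,0,0],"claw":[-1,-1,-1,-1,-1,-1,-1,-1]}'
```

```text
320 478 [625.1  33.7]
314 506 [623.2  23.6]
415 80 [648.4 155.9]
277 142 [609.3 130.2]
538 143 [684.1 133.6]
513 474 [689.3  23.6]
298 474 [613.7  19.8]
t: 9.57
eef_pos: [650.7, 46.1, 5.8]
tcp_rot: [3.142, 0.0, 1.621]
ft_force: [-0.1, 0.2, -1.2]
opening: 1.003
```

```bash
python3 -m jog '{"dp":[[0,0,-15],[0,0,-45],[0,0,-80],[0,0,-120],[0,0,-160],[0,0,-200],[0,0,-200],[0,0,-200]],"twist":[0,0,0,0,0,0,0,0],"claw":[-1,-1,-1,-1,-1,-1,-1,-1]}'
```

```text
t: 10.23
eef_pos: [651.4, 46.1, 208.2]
tcp_rot: [3.137, 0.0, 1.621]
ft_force: [-0.3, -0.2, -0.7]
opening: 1.002
```

```bash
python3 -m jog '{"dp":[[-35,-50,0],[-70,-100,-20],[-105,-100,-20],[-130,-100,-20],[-130,-100,-20],[-130,-100,-20],[-130,-100,-20]],"twist":[0,0,0,0,0,0,0],"claw":[-1,-1,-1,-1,-1,-1,-1]}'
python3 - <<'E'
from h import *
m=eyes.camera_model("wrist");np.save("w5.npy",m,allow_pickle=True);im=eyes.read_camera("wrist")
cv2.imwrite("pics/w5.png",cv2.resize(im[:,:,::-1],(800,600),interpolation=cv2.INTER_CUBIC))
s=readout.state();print(s["eef_pos"],s["tcp_rot"])
E
```

```text
t: 10.82
eef_pos: [557.1, -88.6, 224.6]
tcp_rot: [-3.14, -0.001, 1.619]
ft_force: [-1.0, -0.0, -0.6]
opening: 1.004
[557.26674752 -87.92693774 224.70982732] [-3.13998167e+00 -7.22175264e-04  1.62053534e+00]
```

View pics/w5.png

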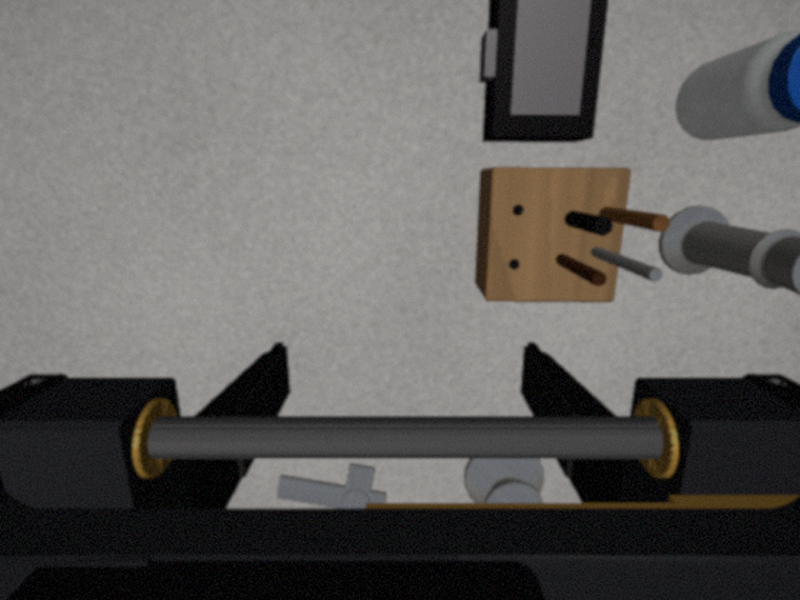

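The case stands shut beside the block: its front-right bottom corner is at (484,141), and the block's front bottom edge runs (480,171) to (476,287). Now I fit these edges, and check the jar and bystanders.

```bash
python3 - <<'E'
from h import *
m=np.load("w5.npy",allow_pickle=True).item();im=cv2.imread("pics/w5.png");f=.7
P=lambda u,v,z:ray("wrist",((u+.5)*f-.5,(v+.5)*f-.5),z,m)[:2]
h=cv2.cvtColor(im,cv2.COLOR_BGR2HSV);w=cv2.inRange(h,(8,70,40),(25,255,255))
def fit(p):
    vx,vy,x,y=cv2.fitLine(np.array(p,np.float32),cv2.DIST_HUBER,0,.01,.01).ravel();return np.array([x,y]),np.array([vx,vy])*np.sign(vy)
L=[P(460+np.where(w[r,460:])[0][0]-.5,r,0) for r in range(180,280)];c,d=fit(L);bx=np.array([d[1],-d[0]]);print("block front pt",c,"yaw",np.arctan2(bx[1],bx[0]))
by=d
fl=P(480,169,0);print("front-left bottom corner",fl)
g=cv2.cvtColor(im,cv2.COLOR_BGR2GRAY)
for z,rows in((0,range(95,137)),(0,range(2,25))):
    C=[P(465+np.where(g[r,465:]<75)[0][0]-.5,r,z) for r in rows]
    cc,dd=fit(C);print("case front at z0: x rel block front",(cc-c)@bx,"yaw rel",np.arctan2(*(dd[::1]*[-1,1]))-np.arctan2(bx[1],bx[0]))
B=[P(q,np.where(g[:,q]<75)[0].clip(0,200)[np.where(g[:,q]<75)[0]<160][-1]+.5,0) for q in range(492,585,4)]
cc,dd=fit(B);T=[P(q,160+np.where(w[160:,q])[0][0]-.5,60) for q in range(500,600,4)];ct,_=fit(T)
print("case right edge y (z0)",cc,"block left face top y",ct,"gap",(cc-ct)@by)
for n in("scene","side"):
    im0=cv2.imread(f"pics/{n}0.png");im1=eyes.read_camera(n)[:,:,::-1].copy();cv2.imwrite(f"pics/{n}9.png",im1)
    r=[]
    for I in(im0,im1):
        q=cv2.inRange(cv2.cvtColor(I,cv2.COLOR_BGR2HSV),(100,110,40),(125,255,200));k,l,s,cn=cv2.connectedComponentsWithStats(q)
        r.append([ray(n,cn[i],60)[:2].round(1).tolist() for i in range(1,k) if s[i,4]>150 and 180<cn[i][1]])
    print(n,r)
    D=cv2.absdiff(im0,im1).max(2)>40;k,l,s,cn=cv2.connectedComponentsWithStats(cv2.morphologyEx(D.astype(np.uint8),cv2.MORPH_OPEN,np.ones((3,3))));print([s[i].tolist() for i in range(1,k) if s[i,4]>25])
E
```

```text
block front pt [618.7865   -53.453434] yaw 0.042774394
front-left bottom corner [615.45374433  -2.66348808]
case front at z0: x rel block front -0.011366844 yaw rel 0.010768891267321473
case front at z0: x rel block front -0.16096687 yaw rel 0.05358863120754016
case right edge y (z0) [655.05664   21.344942] block left face top y [654.5124      -0.83166295] gap 22.133047
scene [[[776.9, 24.8], [651.1, 196.3]], [[776.9, 24.7], [651.2, 195.5]]]
[[235, 0, 39, 29, 573], [234, 0, 88, 147, 4827], [285, 16, 8, 12, 48], [455, 33, 13, 28, 198], [332, 48, 58, 97, 2821], [390, 61, 6, 6, 27], [427, 62, 53, 97, 3006], [418, 87, 11, 4, 39], [414, 93, 10, 10, 58], [417, 127, 9, 5, 31], [373, 144, 6, 5, 27], [262, 154, 40, 45, 1093], [253, 214, 45, 42, 1119]]
side [[[828.1, 30.7], [647.3, 195.3]], [[828.2, 30.6], [647.0, 193.0]]]
[[449, 0, 6, 11, 48], [470, 0, 90, 142, 4407], [265, 7, 159, 244, 15978], [470, 8, 19, 47, 365], [512, 25, 9, 11, 49], [438, 42, 5, 9, 28], [446, 58, 24, 47, 334], [420, 73, 8, 7, 50], [433, 108, 42, 154, 2763], [437, 116, 14, 36, 231], [434, 153, 9, 5, 41], [420, 159, 19, 46, 293], [404, 169, 8, 8, 47], [386, 178, 39, 70, 1219], [294, 192, 43, 49, 1208], [221, 212, 41, 41, 733], [412, 242, 7, 7, 32], [492, 243, 61, 95, 2101], [384, 250, 37, 39, 741], [456, 254, 15, 5, 55], [367, 257, 14, 36, 323], [463, 261, 5, 14, 48], [459, 282, 14, 28, 189], [381, 294, 78, 99, 3365], [477, 298, 21, 30, 378], [462, 332, 14, 8, 73]]
```

```bash
python3 -c "
from cell import *
print(job_done())"
```

```text
the job is handed in; nothing more can be done
None
```

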